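# Roll a bottle onto the shaker's centre line and clamp it

## Task

Ready the shaker: with the gripper pushing its side, roll the lying amber bottle across the mat, without lifting it, until it rests against the red-knobbed bar on the yellow centre line, and let it come to rest there untouched. Then push the loose blue-knobbed bar up behind it until the bottle is held snugly between both bars. Be gentle with the glass, do not shove the red-knobbed bar out of its setting, and leave everything else where it stands.

Things in the scene. Friction and masses are not known exactly. Their poses are not given: they have to be found in the camera images.
- shaker: Bench shaker (fixed): white base, flat tray 310 mm (its x) by 500 mm (its y) with a black rubber mat 235 by 490 mm. Origin: centre of its underside, on the bench; z up; mat surface 103 mm above it. Steel rails along y at x = +-138 mm carry two cross bars that slide along the shaker's y only. Nothing on the tray stands higher than 62 mm above the mat.
- centre_line (a point): Middle of the yellow centre line on the mat surface: 4 mm wide, along the shaker's x, at its y = 0. The bottle's axis must come to lie over this line. Axes as the shaker's.
- bottle: Loose amber glass bottle lying on the mat, 0.15 to 0.3 kg: straight wall 56 mm diameter, 72 mm long, then neck and blue cap ending 71 mm from the origin. Origin: on its axis, mid-length of the straight wall, 28 mm above the mat. x along the bottle to the cap; y, z turn as it rolls. Starts 85 to 115 mm on the -y side of the line. Slow, it stops by itself in a few mm; 4 to 6 N square it to a bar.
- set_bar: Bar with two red knobs, already set: rubber-sleeved rod 20 mm diameter, 246 mm long, along the shaker's x. Origin: on its axis at mid-length, 30 mm above the mat; axes as the shaker's. It stands 38 mm on the +y side of the centre line, so a bottle touching it lies on the line. Its brake holds up to about 12 N; pushed harder it slips and its setting is lost.
- clamp_bar: Loose bar with blue knobs, same rod and origin as the set bar, at first 205 to 225 mm on the -y side of the line, behind the bottle. End blocks 26 by 30 mm with knobs at x = +-138 mm reach 30 mm above its axis. Slides against a steady drag of about 6 N and stays where left. Rubber and glass give only tenths of a mm. Left in place it must still press on the bottle with 3 N, never over 12 N.
- vial: Bystander: clear vial with white cap, 28 mm diameter, 62 mm tall, upright on the mat beyond the set bar. Origin: centre of its underside.
- dishes: Bystander: stack of four Petri dishes, 93 mm diameter, 60 mm tall, on the bench to the left. Origin: centre of its underside.
- tip_box: Bystander: blue pipette-tip box 89 by 124 by 77 mm on the bench to the right. Origin: centre of its underside.
- flask: Bystander: glass conical flask, 76 mm diameter, 109 mm tall, on the bench to the right. Origin: centre of its underside.
Not all that is in view belongs to the job. Leave any purple look-alike of the bottle alone.

How it is judged:
By the outcome, as a careful person would: the job done as asked, in the order asked, and still so for the second after the job is handed in, with the robot touching nothing.
It also fails if it takes over 58 s, if anything falls off the work surface, if the arm or the gripper's body presses on something with over 40 N, if the wrist force passes 120 N, or if a joint passes its speed limit or range.

## Robot

A 7-joint arm with a two-finger parallel gripper is mounted at the origin on the work surface. World frame = base frame: x ahead of the robot, y to its left, z up, the work surface at z = 0. Lengths are in m, angles in rad, forces in N, time in s.
With the tool pointing down it reaches from about 0.425 to 0.875 m from the base axis. Payload 4.7 kg.
Tool frame: the origin (TCP) lies midway between the tips of the shut fingers; the grasp point (between the pads) lies 19 mm behind it; z points along the fingers, y is the direction in which the jaws open and shut (so a half turn about z gives the same grasp; the last joint's range is limited). The gripper opens to 85 mm and grips with 20 to 120 N. Pads are 22 mm wide; open, the fingers measure 114 mm over their backs; the gripper's body (76 mm by 85 mm) begins 54 mm behind the grasp point. The pads swing forward as they close: fully open they stand 13 mm farther back than shut.
Start: joints at [-1.301, 0.321, -0.07, 1.45, 0.023, 1.371, -0.057], TCP at [0.164, 0.629, 0.231] pointing down, gripper open.
Joint ranges: [-2.86, 2.86], [-0.3, 2.09], [-1.38, 1.24], [0.06, 2.45], [-1.56, 4.7], [0.09, 2.05], [-2.69, 2.69]. Speed limits (rad/s): [2.57, 2.57, 3.14, 3.14, 3.14, 3.14, 3.14].

## Interface

Orientations are given as [roll, pitch, yaw] about the fixed x, y, z axes, in that order (R = Rz(yaw) Ry(pitch) Rx(roll)).
In Python, from plant import ctrl, inverse_kinematics, cams gives the robot as it stands. Calls block until the motion is done:
- ctrl.move_pose(position, orientation): joint-space move of the TCP to a pose.
- ctrl.move_straight(position, frame=None, rate=0.15): straight line of the TCP; frame=None keeps the orientation; rate is the mean speed in m/s.
- ctrl.move_joints(angles): joint-space move.
- ctrl.set_gripper(opening, f_grip=None): finger opening in m; f_grip is the grip in N (None keeps the last); returns when the fingers have stopped.
- ctrl.wait(seconds).
- inverse_kinematics(position, orientation): joint angles nearest the present ones, or None.
- cams.capture(name): name is "scene" or "top" or "wrist"; returns the picture (480x640x3 uint8, blue, green, red); there is no depth.
- cams.calibration(name): a dict with "fovy" (degrees; the focal length in pixels is half the picture's height over the tangent of half this angle, whatever the lens; pixels are square), "cx", "cy" (the principal point, pixels), "xyz" and "orientation" of the camera in the world. Camera axes: x right, y down, z forward; pixel columns grow to the right and rows downward; lengths in m; the calibration is good to about 2 mm. A picture is of the moment at which its call begins: read the wrist's pose just before it. calibration takes no time and is no camera call; for the wrist camera it gives the pose at the moment of the call.
A pose or a line that the arm cannot do raises ctrl.Unreachable and nothing moves.
- ctrl.job_done(): hands the job in, once; it reports no verdict.
Readings, each from a call of its own:
- ctrl.read_time(): time.
- ctrl.read_joint_positions(): joint angles.
- ctrl.read_dq(): joint speeds.
- ctrl.read_joint_efforts(): joint torques, N m.
- ctrl.read_ee_pos(): TCP position.
- ctrl.read_orientation(): TCP orientation.
- ctrl.read_ft_force(): force on the tool from outside, world axes, zero at the start.
- ctrl.read_wrist_torque(): the same for the moment, N m.
- ctrl.read_finger_gap(): finger opening in m.
Only numpy, scipy, OpenCV 4.12 (cv2) and the standard library are available. Lean on these libraries where they do the work, as an engineer would, in place of code of your own. Each camera call takes 0.05 s, during which the arm holds its last target.

## Working session

There is one attempt and no reset: what is moved stays moved. The work goes in short steps, each a Python script; the robot and the scene stay as the last script left them, time stands still between calls to the robot, and variables do not carry over. Pictures are saved under pics/ and viewed, and the job is handed in when it is done.

```bash
ls; mkdir -p pics; python3 - <<'E'
from plant import ctrl,cams
import cv2
for n in("scene","top","wrist"):
    c=cams.calibration(n);print(n,c)
    cv2.imwrite(f"pics/{n}0.png",cams.capture(n))
print(ctrl.read_time(),ctrl.read_ee_pos(),ctrl.read_orientation(),ctrl.read_ft_force())
E
```

```text
pics
scene {'fovy': 50.423501519010735, 'cx': 318.1923288460218, 'cy': 243.24689926519167, 'xyz': array([1.41949005, 0.63397824, 0.86358865]), 'orientation': array([-2.20246991, -0.01738461,  2.25282793])}
top {'fovy': 47.18565875676479, 'cx': 327.41208172828453, 'cy': 227.91622628071164, 'xyz': array([ 0.32747604, -0.00941272,  1.45565665]), 'orientation': array([-2.94602204,  0.00459591, -1.57279192])}
wrist {'fovy': 70.51648086017083, 'cx': 322.3708043328718, 'cy': 241.9543476259701, 'xyz': array([0.09523534, 0.64583564, 0.37334954]), 'orientation': array([2.85482588, 0.00289513, 1.31585886])}
0.15 [0.16439398 0.62846918 0.23046744] [-3.14014846e+00  5.25628993e-05  2.88580996e+00] [ 0.94722159  0.2047659  -0.27600332]
```

View pics/scene0.png

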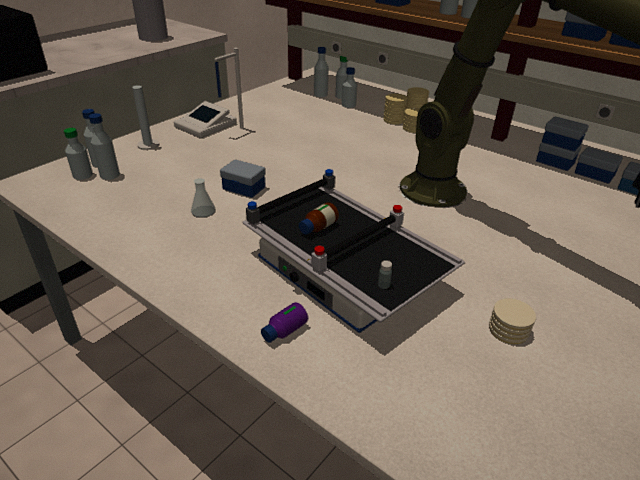

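View pics/top0.png

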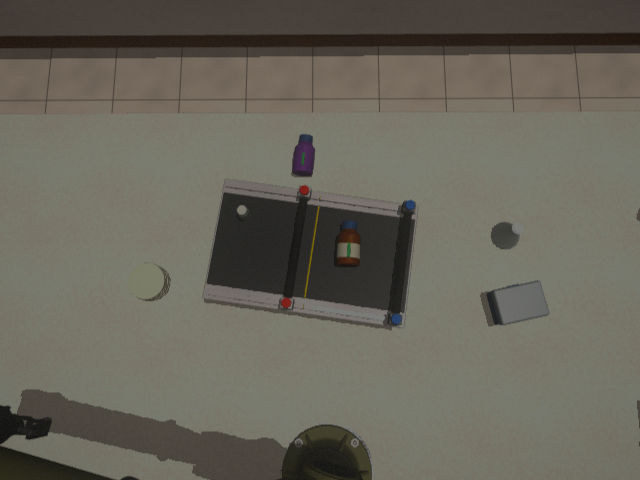

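View pics/wrist0.png

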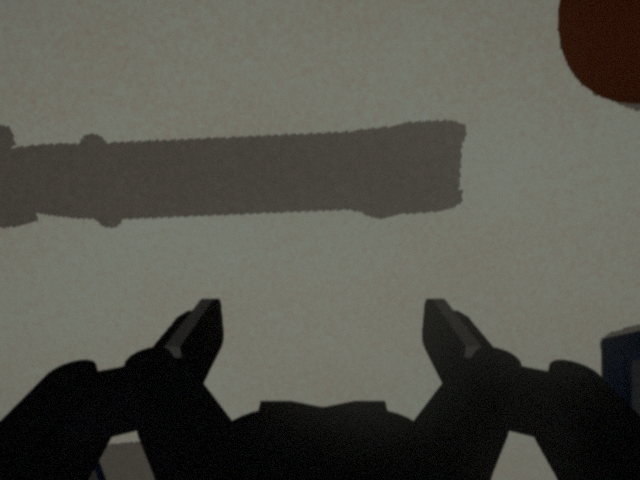

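The scene and top views show the shaker ahead of the robot. In top, the red knobs are at about (304,190) and (287,303), the blue knobs at (409,206) and (396,319), the yellow line runs (318,207)–(306,297), and the bottle is at about (348,245) with its cap toward the top of the picture. The purple decoy is outside the tray. Next I'll zoom in and measure.

```bash
cat > h.py <<'E'
from plant import ctrl,cams,inverse_kinematics
import cv2,numpy as np
from scipy.spatial.transform import Rotation as Ro
def px2w(c,uv,z):
    uv=np.atleast_2d(uv).astype(float); f=240/np.tan(np.radians(c["fovy"]/2))
    d=np.c_[(uv[:,0]-c["cx"])/f,(uv[:,1]-c["cy"])/f,np.ones(len(uv))]@Ro.from_euler("xyz",c["orientation"]).as_matrix().T
    o=np.array(c["xyz"]); return o+d*((z-o[2])/d[:,2])[:,None]
def w2px(c,P):
    P=np.atleast_2d(P); f=240/np.tan(np.radians(c["fovy"]/2))
    q=(P-c["xyz"])@Ro.from_euler("xyz",c["orientation"]).as_matrix()
    return np.c_[c["cx"]+f*q[:,0]/q[:,2],c["cy"]+f*q[:,1]/q[:,2]]
E
python3 - <<'E'
from h import *
im=cv2.imread("pics/top0.png")
cv2.imwrite("pics/topz.png",cv2.resize(im[170:335,195:425],None,fx=3.4,fy=3.4,interpolation=cv2.INTER_CUBIC))
c=cams.calibration("top")
hsv=cv2.cvtColor(im,cv2.COLOR_BGR2HSV)
def blobs(lo,hi,name,z,amin=5):
    m=cv2.inRange(hsv,lo,hi);n,l,s,ce=cv2.connectedComponentsWithStats(m)
    for i in range(1,n):
        if s[i,4]>=amin: print(name,s[i],ce[i].round(1),px2w(c,ce[i],z)[0].round(4))
blobs((0,170,100),(6,255,255),"red",.163)
blobs((174,170,100),(180,255,255),"red2",.163)
blobs((105,150,60),(125,255,255),"blue",.163)
m=cv2.inRange(hsv,(22,150,80),(32,255,255)); m[:, :300]=0;m[:,325:]=0
ys,xs=np.nonzero(m);P=px2w(c,np.c_[xs,ys],.103)[:,:2]
print(len(P),P.mean(0),cv2.fitLine(P.astype(np.float32),cv2.DIST_HUBER,0,.01,.01).ravel(),P.min(0),P.max(0))
E
```

```text
red [300 186   9   8  55] [303.7 189.5] [0.679  0.0535 0.163 ]
red [282 298   9   9  64] [285.9 302.3] [0.4067 0.0934 0.163 ]
blue [406 201   8   8  54] [409.7 204.5] [ 0.6407 -0.203   0.163 ]
blue [391 315  10   8  63] [395.7 318.5] [ 0.3688 -0.162   0.163 ]
152 [0.53682722 0.03620962] [ 0.9891065  -0.14720199  0.5368272   0.03620962] [0.4255894  0.01743265] [0.65204034 0.05397738]
```

View pics/topz.png

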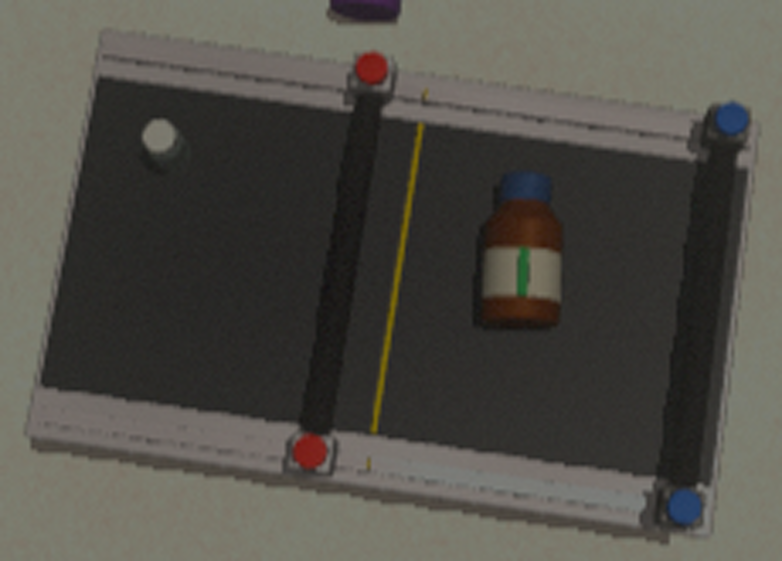

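```bash
python3 - <<'E'
from h import *
c=cams.calibration("top")
a=np.radians(-8.46);ex=np.array([np.cos(a),np.sin(a)]);ey=np.array([-ex[1],ex[0]])
R=np.array([.679,.0535]),np.array([.4067,.0934]);B=np.array([.6407,-.203]),np.array([.3688,-.162])
L=np.array([.5368,.0362])
for n,(p,q) in(("red",R),("blue",B)):
    print(n,np.linalg.norm(p-q),np.degrees(np.arctan2(*(p-q)[::-1])),((p+q)/2-L)@ex,((p+q)/2-L)@ey)
z=lambda u,v:(195+u/3.4,170+v/3.4)
for n,uv,h in(("wallL",z(483,290),.131),("wallR",z(561,290),.131),("basetop",z(519,325),.131),("captip",z(526,174),.131),("vial",z(158,134),.165)):
    p=px2w(c,uv,h)[0,:2];print(n,p.round(4),"shaker",((p-L)@ex).round(4),((p-L)@ey).round(4))
f=lambda s,t,zz:np.r_[L+ex*s+ey*t,zz]
for yaw in(np.radians(81.54),np.radians(-98.46)):
  for t in(-.15,-.05,-.29,-.21):
    q=inverse_kinematics(f(0,t,.115),[np.pi,0,yaw]);q2=inverse_kinematics(f(0,t,.25),[np.pi,0,yaw]);print(yaw,t,None if q is None else np.round(q,2),None if q2 is None else np.round(q2,2))
E
```

```text
red 0.27520773971674567 -8.336201391540104 0.0005039893512811254 0.03773474519237933
blue 0.27497383511890733 -8.575069117015941 0.00047364806976859966 -0.22103544547765638
wallL [ 0.5219 -0.0272] shaker -0.0054 -0.0649
wallR [ 0.5218 -0.083 ] shaker 0.0027 -0.1201
basetop [ 0.4967 -0.0527] shaker -0.0266 -0.0939
captip [ 0.6067 -0.0588] shaker 0.0831 -0.0837
vial [0.6293 0.2032] shaker 0.0669 0.1788
1.4231414720761764 -0.15 [-0.66  0.21  0.92  1.92 -0.18  1.1   0.18] [-0.19  0.04  0.37  1.74 -0.02  1.36  0.03]
1.4231414720761764 -0.05 [-0.7   0.19  0.75  1.91 -0.14  1.09 -0.05] [-0.12  0.06  0.1   1.73 -0.01  1.36 -0.17]
1.4231414720761764 -0.29 [-0.37  0.29  0.92  1.86 -0.26  1.12  0.49] [ 0.12  0.11  0.33  1.68 -0.03  1.36  0.3 ]
1.4231414720761764 -0.21 [-0.67  0.28  1.08  1.91 -0.28  1.11  0.37] [-0.56  0.07  0.89  1.74 -0.05  1.36  0.19]
-1.7184511815136168 -0.15 None None
-1.7184511815136168 -0.05 [ 0.98  0.37 -1.17  1.86  0.38  1.16  2.67] None
-1.7184511815136168 -0.29 [-0.49  0.34  1.07  1.86 -0.33  1.13 -2.58] [-0.65  0.21  1.22  1.7  -0.2   1.38 -2.68]
-1.7184511815136168 -0.21 [-0.77  0.35  1.23  1.91 -0.37  1.13 -2.69] None
```

```bash
cat >> h.py <<'E'
a=np.radians(-8.46);ex=np.array([np.cos(a),np.sin(a)]);ey=np.array([-ex[1],ex[0]]);L=np.array([.5368,.0362])
W=lambda s,t,z:np.r_[L+ex*s+ey*t,z]
S=lambda p:np.r_[(np.array(p)[:2]-L)@ex,(np.array(p)[:2]-L)@ey,p[2]]
O=[np.pi,0,np.radians(81.54)]
def F(n=1):
    f=np.mean([ctrl.read_ft_force() for _ in range(n)],axis=0); return np.r_[f[:2]@ex,f[:2]@ey,f[2]]
def st():print("t",round(ctrl.read_time(),2),"S",(S(ctrl.read_ee_pos())*1e3).round(2),"F",F().round(2),"gap",round(ctrl.read_finger_gap(),4))
E
python3 - <<'E'
from h import *
ctrl.move_pose(W(.010,-.152,.25),O);st()
ctrl.set_gripper(.035)
st();c=cams.calibration("wrist");im=cams.capture("wrist");cv2.imwrite("pics/w1.png",im)
for _ in range(4):print(F(),ctrl.read_time())
E
```

```text
t 3.06 S [  10.13 -150.84  249.91] F [ 0.44  0.77 -0.33] gap 0.0856
t 3.6 S [   9.99 -152.02  250.  ] F [-0.01  0.24  0.95] gap 0.035
[ 0.31652092  0.64676519 -0.07058472] 3.65
[ 0.31652092  0.64676519 -0.07058472] 3.65
[ 0.31652092  0.64676519 -0.07058472] 3.65
[ 0.31652092  0.64676519 -0.07058472] 3.65
```

View pics/w1.png

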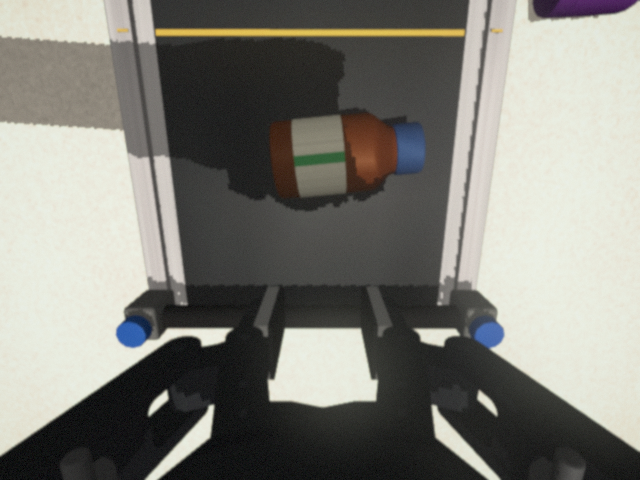

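The bottle lies square ahead of the fingers, base at about (272,158), cap end (424,147), near wall at row ~197. Checking this against the top view, and line at row 33.

```bash
python3 - <<'E'
from h import *
c=cams.calibration("wrist")
for n,uv,z in(("base",(272,158),.131),("cap",(424,147),.131),("rear",(312,197),.131),("front",(310,115),.131),("lineL",(157,33),.103),("lineR",(465,33),.103),("bluL",(134,331),.163),("bluR",(486,331),.163)):
    print(n,(S(px2w(c,uv,z)[0])*1e3).round(1))
E
```

```text
base [-27.3 -93.  131. ]
cap [ 86.  -84.9 131. ]
rear [   2.5 -122.3  131. ]
front [  1.5 -62.7 131. ]
lineL [-114.2   -2.7  103. ]
lineR [118.   -2.5 103. ]
bluL [-133.7 -220.3  163. ]
bluR [ 135.9 -220.2  163. ]
```

```bash
python3 - <<'E'
from h import *
ctrl.move_straight(W(.010,-.152,.116),rate=.12);ctrl.wait(.1);st()
ctrl.move_straight(W(.010,-.115,.116),rate=.025);st()
ctrl.move_straight(W(.010,-.060,.116),rate=.025);st()
ctrl.wait(.2);st()
c=cams.calibration("wrist");cv2.imwrite("pics/w2.png",cams.capture("wrist"))
E
```

```text
t 5.02 S [  10.67 -152.03  116.92] F [0.38 0.09 0.22] gap 0.0346
t 6.65 S [  10.   -115.2   115.99] F [-1.07  0.9  -0.34] gap 0.035
t 9.0 S [ 10.01 -60.11 116.01] F [ 0.26  0.04 -0.35] gap 0.035
t 9.2 S [ 10.01 -60.03 116.01] F [ 0.09 -0.13  0.1 ] gap 0.0347
```

View pics/w2.png

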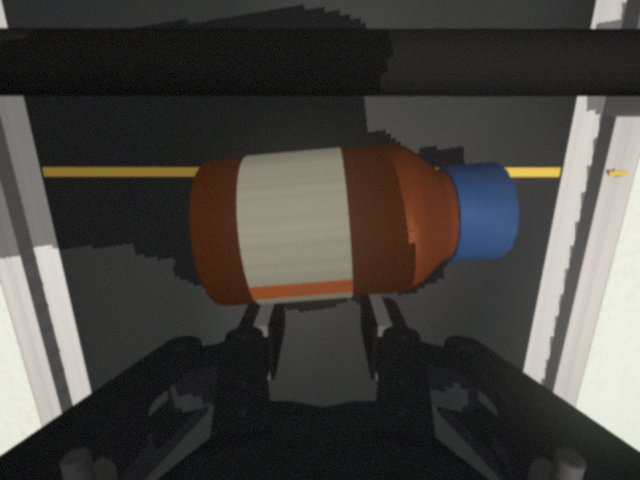

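The bottle has rolled forward with its cap end slightly ahead. The near wall touches the fingertips at about (250–350, 300), and the bar is still clear at rows 28–95. I'll continue in small force-checked steps.

```bash
python3 - <<'E'
from h import *
t=-.060; 
ctrl.move_straight(W(.006,-.052,.116),rate=.02);t=-.052;st()
k=0
while t<-.030:
    t+=.0012 if k==0 else .0005
    ctrl.move_straight(W(.006,t,.116),rate=.015)
    fs=[]
    for _ in range(3):
        ctrl.wait(.02);fs.append(F())
    f=np.mean(fs,0); print(round(t*1e3,1),f.round(2),(S(ctrl.read_ee_pos())*1e3).round(2)[1])
    if f[1]<-1.2:k=1
    if f[1]<-4.2:break
st()
ctrl.wait(.3);st()
cv2.imwrite("pics/w3.png",cams.capture("wrist"))
E
```

```text
t 9.85 S [  5.96 -51.88 115.99] F [-0.02 -0.11  0.7 ] gap 0.0351
-50.8 [-0.18  0.19  0.17] -50.83
-49.6 [ 0.25  0.64 -0.49] -49.56
-48.4 [ 0.3 -0.  -0.3] -48.33
-47.2 [-0.11 -0.11  0.02] -47.12
-46.0 [ 0.25 -0.46  0.05] -45.95
-44.8 [-0.22  0.27 -0.22] -44.79
-43.6 [-0.82 -1.01  1.17] -43.97
-42.4 [-1.1  -2.15  1.03] -42.54
-41.9 [-1.45 -2.03  1.37] -41.89
-41.4 [-1.04 -2.19  0.92] -41.31
-40.9 [-1.49 -2.32  0.69] -40.85
-40.4 [-1.47 -2.42  0.65] -40.42
-39.9 [-2.26 -3.06  1.04] -40.02
-39.4 [-2.48 -3.79  1.91] -39.89
-38.9 [-2.77 -5.89  2.04] -39.87
t 14.35 S [  5.88 -39.87 115.97] F [-2.79 -5.63  1.66] gap 0.0352
t 14.65 S [  5.88 -39.86 115.97] F [-2.97 -5.48  2.28] gap 0.035
```

View pics/w3.png

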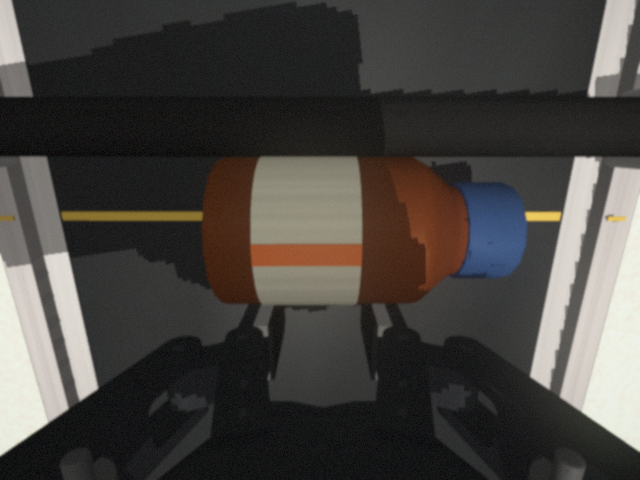

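The bottle is square to the red bar, its wall touching along row ~157, at 5.5 N. I'll back off and look.

```bash
python3 - <<'E'
from h import *
ctrl.move_straight(W(.006,-.044,.116),rate=.01);ctrl.wait(.1);st()
ctrl.move_straight(W(.006,-.075,.116),rate=.06);ctrl.wait(.6);st()
c=cams.calibration("wrist");print(c["xyz"]);cv2.imwrite("pics/w4.png",cams.capture("wrist"))
cv2.imwrite("pics/top4.png",cams.capture("top"))
E
```

```text
t 15.46 S [  6.09 -43.77 116.03] F [-0.68  0.45  0.15] gap 0.035
t 16.73 S [  5.99 -74.97 115.99] F [-0.08  0.35 -0.33] gap 0.0348
[0.54244654 0.031203   0.25902442]
```

View pics/w4.png

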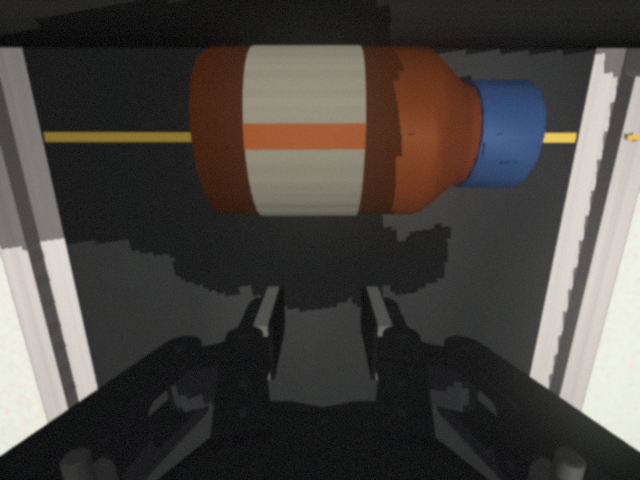

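Bottle now rests untouched against the bar (front edge meets bar at row ~46, line running under its axis). Next I'll lift over and go behind the clamp bar.

```bash
python3 - <<'E'
from h import *
c=cams.calibration("wrist")
for n,uv,z in(("rear",(310,215),.131),("baseEnd",(191,135),.131),("cap",(545,133),.131),("lineL",(45,136),.103),("lineR",(576,137),.103)):
    print(n,(S(px2w(c,uv,z)[0])*1e3).round(1))
ctrl.move_straight(W(.004,-.075,.20),rate=.15)
ctrl.move_straight(W(.0,-.265,.20),rate=.15)
ctrl.move_straight(W(.0,-.265,.114),rate=.12);ctrl.wait(.15);st()
fs=[]
for _ in range(6): ctrl.wait(.03);fs.append(F())
print(np.mean(fs,0).round(2))
cv2.imwrite("pics/w5.png",cams.capture("wrist"));cv2.imwrite("pics/s5.png",cams.capture("scene")[120:360,200:520])
E
```

```text
rear [  1.7 -31.2 131. ]
baseEnd [-40.9  -1.9 131. ]
cap [ 86.4  -1.1 131. ]
lineL [-115.2   -1.9  103. ]
lineR [117.8  -2.1 103. ]
t 19.97 S [   0.77 -265.15  115.07] F [-0.23  0.42  0.87] gap 0.0349
[ 0.15 -0.11 -0.14]
```

View pics/w5.png

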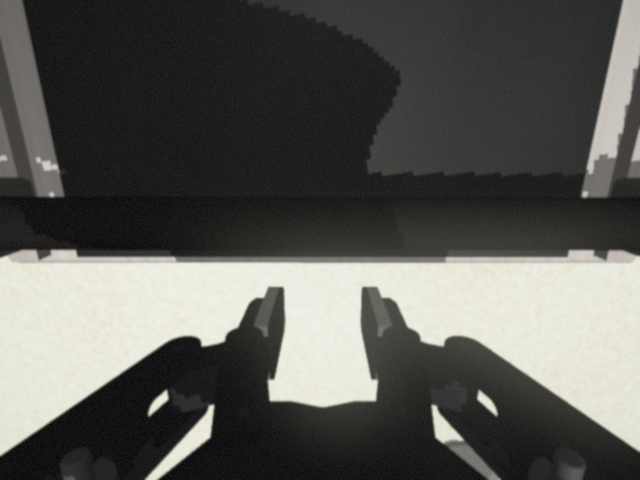

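View pics/s5.png

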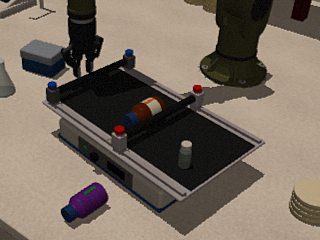

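The fingers stand behind the loose bar (bar rows 197–255, fingertips at row ~290), and the bottle rests at the red bar. Pushing now.

```bash
python3 - <<'E'
from h import *
ctrl.move_straight(W(0,-.248,.114),rate=.05);st()
ctrl.move_straight(W(0,-.225,.114),rate=.02);st();ctrl.wait(.1);st()
ctrl.move_straight(W(0,-.078,.114),rate=.045);st()
t=-.078
for i in range(6):
    t+=.001
    ctrl.move_straight(W(0,t,.114),rate=.015);a=F()
    ctrl.wait(.03);b=F();ctrl.wait(.03);print(round(t*1e3,1),a.round(2),b.round(2),F().round(2),(S(ctrl.read_ee_pos())*1e3).round(2))
cv2.imwrite("pics/w6.png",cams.capture("wrist"));st()
E
```

```text
t 20.76 S [ 4.0000e-02 -2.4756e+02  1.1400e+02] F [0.45 0.2  0.05] gap 0.0349
t 22.06 S [ 1.0000e-02 -2.2753e+02  1.1405e+02] F [ 0.99 -4.94  0.05] gap 0.0352
t 22.16 S [-3.0000e-02 -2.2756e+02  1.1403e+02] F [ 0.77 -5.13 -1.44] gap 0.0348
t 25.57 S [  0.12 -80.75 113.99] F [ 0.35 -5.88  0.57] gap 0.0345
-77.0 [ 0.37 -5.87 -0.39] [ 0.94 -5.13  0.97] [ 0.8  -4.68  0.76] [  0.13 -79.65 114.  ]
-76.0 [-0.2  -5.35  0.11] [ 0.62 -5.63  0.2 ] [ 0.5  -5.57  1.03] [  0.15 -78.67 114.04]
-75.0 [ 0.46 -5.1   0.21] [ 0.26 -5.22 -0.43] [ 0.7  -5.51  0.06] [  0.12 -77.65 114.  ]
-74.0 [ 1.06 -6.34  0.57] [-0.14 -6.07  0.91] [ 0.77 -5.01  0.6 ] [  0.14 -76.64 114.  ]
-73.0 [ 0.56 -5.19 -0.31] [ 0.92 -5.41  0.18] [ 0.47 -5.53  0.91] [  0.14 -75.61 113.99]
-72.0 [ 1.01 -5.28  0.32] [ 1.47 -6.09  1.06] [ 0.74 -5.99  0.59] [  0.13 -74.65 114.01]
t 27.52 S [  0.15 -74.65 114.02] F [ 1.   -5.7  -0.27] gap 0.035
```

View pics/w6.png

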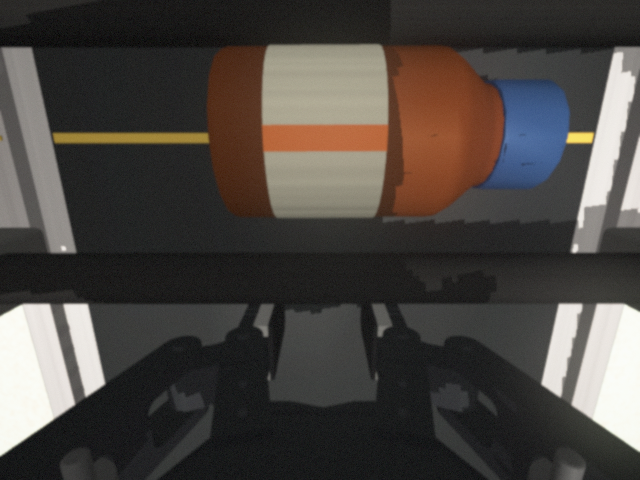

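The bar slides at a drag of about 5.5 N and the arm gives about 2 N/mm. The bar (rows 253–303) is about 14 mm from the bottle (edge row ~216).

```bash
python3 - <<'E'
from h import *
ctrl.move_straight(W(0,-.062,.114),rate=.02);st()
t=-.062;c=0
while t<-.050:
    t+=.0004
    ctrl.move_straight(W(0,t,.114),rate=.01)
    fs=[]
    for _ in range(6 if c else 4): ctrl.wait(.02);fs.append(F()[1])
    f=np.mean(fs);p=S(ctrl.read_ee_pos())[1]*1e3
    print(round(ctrl.read_time(),2),round(t*1e3,1),round(f,2),round(p,2),"lag",round(t*1e3-p,2))
    if f<-6.8:c=1
    if f<-10.4 :break
    if ctrl.read_time()>45:break
st();cv2.imwrite("pics/w7.png",cams.capture("wrist"))
E
```

```text
t 28.18 S [  0.15 -64.09 114.  ] F [ 0.35 -5.4   0.93] gap 0.0347
28.49 -61.6 -5.95 -63.88 lag 2.28
28.81 -61.2 -5.83 -63.58 lag 2.38
29.12 -60.8 -5.93 -63.17 lag 2.37
29.44 -60.4 -5.82 -62.79 lag 2.39
29.76 -60.0 -5.98 -62.38 lag 2.38
30.07 -59.6 -5.74 -62.01 lag 2.41
30.39 -59.2 -5.75 -61.6 lag 2.4
30.71 -58.8 -5.44 -61.18 lag 2.38
31.02 -58.4 -5.63 -60.79 lag 2.39
31.34 -58.0 -5.5 -60.39 lag 2.39
31.66 -57.6 -5.89 -60.01 lag 2.41
31.98 -57.2 -6.44 -59.82 lag 2.62
32.29 -56.8 -7.0 -59.8 lag 3.0
32.64 -56.4 -7.26 -59.75 lag 3.35
32.99 -56.0 -8.33 -59.74 lag 3.74
33.34 -55.6 -9.01 -59.67 lag 4.07
33.69 -55.2 -9.61 -59.67 lag 4.47
34.04 -54.8 -10.44 -59.64 lag 4.84
t 34.04 S [  0.15 -59.64 114.02] F [ 1.000e-02 -1.106e+01  9.200e-01] gap 0.0351
```

View pics/w7.png

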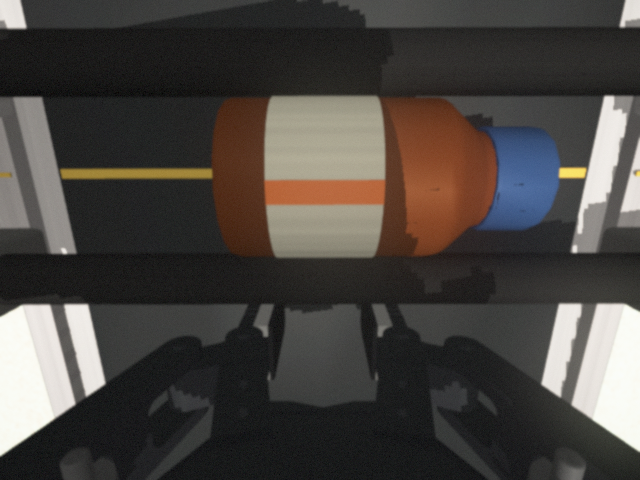

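The bottle is snug between both bars with the line under its axis. Total push is ~10.5 N, less the 5.7 N drag gives ~4.8 N on the glass. I'll add one small step for margin, then withdraw and check.

```bash
python3 - <<'E'
from h import *
ctrl.move_straight(W(0,-.0545,.114),rate=.01)
fs=[]
for _ in range(10): ctrl.wait(.02);fs.append(F()[1])
print(np.mean(fs),S(ctrl.read_ee_pos())*1e3)
ctrl.move_straight(W(0,-.066,.114),rate=.02);st()
ctrl.move_straight(W(0,-.095,.114),rate=.08);ctrl.wait(.1);st()
cv2.imwrite("pics/w8.png",cams.capture("wrist"))
ctrl.move_straight(W(0,-.095,.25),rate=.15)
ctrl.move_straight(W(0,-.15,.26),rate=.15)
ctrl.wait(.2);st()
c=cams.calibration("wrist");im=cams.capture("wrist");cv2.imwrite("pics/w9.png",im)
im=cams.capture("top");cv2.imwrite("pics/top9.png",cv2.resize(im[120:340,120:560],None,fx=1.8,fy=1.8,interpolation=cv2.INTER_CUBIC))
c=cams.calibration("top");hsv=cv2.cvtColor(im,cv2.COLOR_BGR2HSV)
for lo,hi,nm in(((0,170,100),(6,255,255),"red"),((105,150,60),(125,255,255),"blue")):
    n,l,s,ce=cv2.connectedComponentsWithStats(cv2.inRange(hsv,lo,hi))
    for i in range(1,n):
        if s[i,4]>15:print(nm,s[i,4],(S(px2w(c,ce[i],.163)[0])*1e3).round(1))
E
```

```text
-10.673850144661156 [  0.15045533 -59.65909785 114.00902431]
t 35.23 S [-5.0000e-02 -6.5560e+01  1.1399e+02] F [-0.75  0.39  0.26] gap 0.035
t 35.84 S [ 1.0000e-02 -9.4570e+01  1.1402e+02] F [-0.06  0.07 -0.09] gap 0.0347
t 37.67 S [-1.1000e-01 -1.4851e+02  2.5960e+02] F [0.19 0.55 0.11] gap 0.0353
red 58 [138.2  37.6 163. ]
red 66 [-137.    37.6  163. ]
blue 56 [137.7 -37.7 163. ]
```

View pics/w9.png

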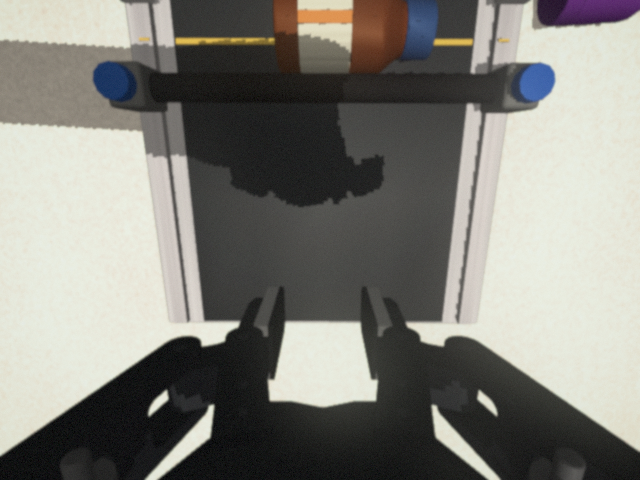

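View pics/top9.png

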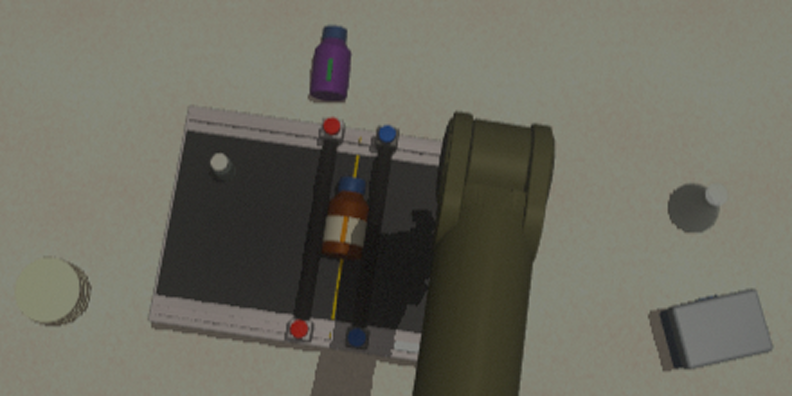

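The red bar is unchanged at +37.6 mm, the blue bar is at −37.7 mm with the bottle between them on the line, and the bystanders haven't moved. Handing in.

```bash
python3 - <<'E'
from h import *
ctrl.job_done();print(ctrl.read_time())
E
```

```text
the job is handed in; nothing more can be done
the job is handed in; nothing more can be done
```

The job is done and handed in at about 38 s. The bottle lies on the yellow centre line, held between the two bars, with the robot touching nothing.

- **Rolling:** I rolled the bottle across the mat with the part-closed fingers and squared it against the red-knobbed bar. The push peaked at about 6 N. I then backed off and left it to rest untouched for over half a second; the picture showed it still against the bar and on the line.
- **Clamping:** I pushed the blue-knobbed bar up behind the bottle until the total push was about 10.7 N. Less the measured drag of about 5.7 N, that puts about 5 N on the glass. Then I withdrew the gripper.
- **Last checks:**
  - The red knobs are at y = +37.6 mm (+37.7 at the start), so that bar did not slip.
  - The one blue knob found by colour in the last overhead picture is at y = −37.7 mm; the other was in shadow. The wrist picture shows that bar square against the bottle.
  - By eye in the last overhead picture, the vial, dishes, tip box, flask and purple bottle stand where they did.

I inferred the clamp force from the push; once the gripper was away I could not measure it directly. The bar spacing measures 75.3 mm against a nominal 76 mm, within the camera's 2 mm accuracy.

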